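# Unscrew the long objective from an indexing turret and stow it in its pot

### The arm

A 6-joint arm with a two-finger parallel gripper is mounted at the origin on a cart in front of the work surface, level with it; the furniture and walls round the work are solid. World frame = base frame: x ahead of the robot, y to its left, z up, the work surface at z = 0. Lengths are in m, angles in degrees, forces in N, time in s.
With the tool pointing down it reaches from about 0.375 to 0.9 m from the base axis. Payload 3.1 kg.
Tool frame: the origin (TCP) lies on the centre line of the jaws, within the pads' length; the fingertips stand 8 mm ahead of it and the grasp point (between the pads) lies 11 mm behind it; y points along the fingers, x is the direction in which the jaws open and shut, and the axes are right-handed (so a half turn about y gives the same grasp; the last joint's range is limited). The gripper opens to 87 mm and grips with 3 to 60 N. Pads are 19 mm wide; open, the fingers measure 117 mm over their backs; the gripper's body (75 mm by 190 mm) begins 51 mm behind the grasp point.
Start: joints at [58.413, 30.224, 82.088, -0, 67.689, -10.227], TCP at [0.228, 0.582, 0.231] pointing down, gripper open.
Joint ranges: [-176.69, 176.69], [-43.24, 126.21], [12.49, 139.97], [-82, 262], [0, 151.66], [-163.58, 163.58]. Speed limits (degrees/s): [159.86, 159.86, 180, 180, 180, 180].

### API

Orientations are given as a 3x3 rotation matrix whose columns are the frame's x, y, z axes.
In Python, from rig import read_state, imaging, job, spotter gives the robot as it stands.
- The arm moves only by the tool apply_moves, never from a script. Its argument "steps" is a list of rows, each an object of numbers: "x", "y", "z": the shift along the world's x, y, z in mm; "spin": the turn about the world's z in rad. In form: [{"x": .., "y": .., "z": .., "spin": ..}, ...]. A call has 1 to 12 rows; each row shifts and turns the pose as measured when the row begins; what a row does not reach is not made up. A row lasts 1/10 s, in which the tool goes at most 50 mm and 8.59 degrees, less where a joint would pass 70% of its speed; a pose out of reach is approached as far as the arm can. A call is refused whole if a number of a shift passes 50 or a number of a turn 0.15, either way. A call with a gripper value outside its range is refused whole. "grip" is the finger opening in mm, from 0 to 87, set as the call begins (left out, the last holds). The fingers move at their own pace and stop on an object; the grip force is fixed at half the most. Time passes only in rows, so rows that do not move let the fingers close. It gives the time, the measured TCP pose, the force and the opening at its end, in the units of the state.
- read_state(): the state, without advancing time (a new reading comes with each control period).
- imaging.capture(name): name is "scene" or "side" or "wrist"; returns the picture (384x512x3 uint8, red, green, blue); there is no depth.
- imaging.camera_params(name): a dict with "fov_y" (degrees; the focal length in pixels is half the picture's height over the tangent of half this angle, whatever the lens; pixels are square), "cx", "cy" (the principal point, pixels), "R" (3x3) and "t" (3): a world point X has camera coordinates R X + t. Camera axes: x right, y down, z forward; pixel columns grow to the right and rows downward; lengths in m; the calibration is good to about 2 mm. A picture is of the moment at which its call begins: read the wrist's pose just before it. camera_params takes no time and is no camera call; for the wrist camera it gives the pose at the moment of the call.
- job.hand_in(): hands the job in, once; it reports no verdict.
Trained networks look in the newest picture that a camera, given by its name, has taken for a name from the list of things; names that differ only in an ending like _2 or _b are one class to them, and where a whole thing is asked for, a point or a joint stands for the part that bears it (a point fixed in the world has none). Each returns a list of dicts, best first, with "score" (0 to 1); they miss things now and then, are a little off and sometimes report something else, mostly with a low value. They report only what shows in the picture. A call takes as long as a camera call. They do not tell look-alikes from the thing itself.
- spotter.cut_out(name, camera): "mask" (384x512 bool, what is visible of it) and "rect" ([left, top, width, height] in pixels, round what is visible of it).
The state is a dict: "time_s": time; "joint_positions": joint angles; "qvel": joint speeds; "tau": joint torques, N m; "position": TCP position; "tcp_rot": TCP orientation; "force": force on the tool from outside, world axes, zero at the start; "moment": the same for the moment, N m; "opening": opening from 0.0 (shut) to 1.0 (fully open).
Only numpy, scipy, OpenCV 4.12 (cv2) and the standard library are available. Lean on these libraries where they do the work, as an engineer would, in place of code of your own. Each camera call takes 0.05 s, during which the arm holds its last target.

### The job

Turn the turret (it has a black centre knob) until the longest of the three objectives stands squarely in the front gap of the stand's rim. Then unscrew that objective (a third of a turn anticlockwise seen from above), lift it out, lower it gently without forcing into the tapered black pot until it stands upright and fully home, and let go. Leave the other objectives and the blanking plug in the turret, and do not knock over or shove the pot or the things standing beside it.

Things in the scene. Friction and masses are not known exactly. Their poses are not given: they have to be found in the camera images.
- stand: Fixed round stand, 204 mm across, base 8 mm high; origin: centre of its underside, on the turret's axis. A flat rim (inner radius 86, outer 100 mm, 46 to 50 mm above the desk; posts' screw heads to 52) overlaps the parts' collars by 5 mm with 3 mm air above them, so a part lifts out only at the rim's one gap, 38 degrees wide, on the stand's -x side (towards the robot, turned up to 0.5 rad).
- gap (a point): Where the axis of a part must stand to be lifted out: 70 mm from the turret axis towards the middle of the rim's gap, 48 mm above the desk (rim height). A part clears the rim within about 10 mm of it.
- knob (a point): Grip point of the turret's black round fluted centre knob, on the turret axis, 80 mm above the desk; knob 26 mm across (27 over flutes), 58 to 92 mm above the desk. Turns either way for more than a full turn, stiffly (0.12 N m), stays where left. Between knob and the barrels round it 44 mm are free: approach with the gripper part open.
- long_objective: The part to unscrew: longest objective, 80 mm, loose; origin: centre of its underside, z up its axis. Spigot of radius 9 with two lugs (28 mm over both, 5 high); dark tapered collar, radius 16 at height 12 to 21 at 22 to 25; aluminium barrel 26 mm across from 25 to 66; nose tapering to 12 mm. Mounted: origin 18 mm above the desk, 70 mm from the turret axis, any of 4 places. Mass 80 to 170 g.
- barrel (a point): Grip point on the long objective's barrel, on its axis 56 mm above its underside; fingers here stay above the rim. Mounted, the lugs lie under an overhang with 2 to 4 mm of play. Turned anticlockwise (from above) by 110 to 132 degrees, where a stop lies, the lugs meet slots and it lifts straight out, free of mount and rim after 40 mm. It turns easily and does not rise by itself.
- middle_objective: Like the long objective but 62 mm high (barrel 26 mm across to height 48 mm); stays in the turret. Origin: centre of its underside, 18 mm above the desk when mounted.
- short_objective: Like the long objective but 50 mm high (barrel 26 mm across to height 36 mm); stays in the turret. Origin: centre of its underside.
- blank_plug: Low blanking plug with the same spigot and collar and a flat black cap, 29 mm high; stays in the turret. Origin: centre of its underside.
- pot: Loose black round pot, 350 g, 30 mm high, foot 68 mm across, to the left or right of the stand; origin: centre of its underside. Inside: floor 6 mm up, straight bore of radius 17 mm to height 16, widening to 24 mm at the rim. The objective's spigot stands on the floor, its collar in the cone with about 2 mm of play: fully home, its origin is 6 mm above the pot's, at any yaw.
- blower: Red rubber dust blower with a black nozzle on top, loose, 55 mm across, 121 mm high, about 85 mm from the pot's axis in any direction; origin: centre of its underside. Bystander.
- dropper_bottle: Dropper bottle, loose, 42 mm across, 110 mm high, about 80 mm from the pot's axis; origin: centre of its underside. Bystander.
- cover_glass_box: Small clear square box, loose, 38 x 38 x 21 mm, about 80 mm from the pot's axis; origin: centre of its underside. Bystander.
Mind the look-alikes: they are no part of the job. What is shaped like the long_objective but purple is not meant.

How it is judged (in metres and radians):
On the way, in this order (a step that is already met when the one before it is completed fails the run):
1. the long objective, still in its mount, stands at the gap in the rim (within 10 mm) (horizontal distance between long_objective and gap below 0.01 m and height (world z) of long_objective below 0.026 m and angle between long_objective's own z axis and vertical below 0.15 rad), for 0.2 s.
2. the long objective is unscrewed and lifted clear of its mount (height (world z) of long_objective above 0.055 m), for 0.2 s.
At the end, for the whole second after the job is handed in: The long objective stands at rest, upright (within 0.12 rad) and fully home in the upright pot (origin within 6 mm of the pot's axis and 2 to 10 mm above its underside); the two other objectives and the plug are still down in the turret (horizontal distance between long_objective and pot below 0.006 m and z of long_objective in the frame of pot between 0.002 and 0.01 m and angle between long_objective's own z axis and vertical below 0.12 rad and angle between pot's own z axis and vertical below 0.06 rad and linear speed of long_objective below 0.02 m/s and horizontal distance between each of middle_objective, short_objective, blank_plug and stand below 0.076 m and height (world z) of each of middle_objective, short_objective, blank_plug below 0.026 m); the robot touches nothing.
It fails at once if the objective is forced into the pot (more than 25 N) (contact force between long_objective and pot above 25 N).
It fails at once if another objective or the plug is lifted out (height (world z) of any of middle_objective, short_objective, blank_plug above 0.04 m).
It fails at once if a neighbour of the pot is shoved more than 25 mm or knocked over (distance of any of blower, dropper_bottle, cover_glass_box from where it was at the start of the episode above 0.025 m or angle between any of blower, dropper_bottle, cover_glass_box's own z axis and vertical above 0.5 rad).
It fails at once if the pot is shoved or lifted more than 25 mm (distance of pot from where it was at the start of the episode above 0.025 m).
It also fails if it takes over 72 s, if anything falls off the work surface, if the arm or the gripper's body presses on something with over 40 N, if the wrist force passes 120 N, or if a joint passes its speed limit or range.

## Working session

There is one attempt and no reset: what is moved stays moved. The work goes in short steps, Python scripts to look and compute and a tool call to move; the robot and the scene stay as the last step left them, time stands still between calls to the robot, and variables do not carry over. Pictures are saved under pics/ and viewed, and the job is handed in when it is done.

Besides the shell and the picture viewer there is one more tool, called after "Emit:" by a JSON object that holds its "fn" and its "kwargs", one argument or row to a line. apply_moves: Moves the arm, as the interface text tells. Its arguments: {"type":"object","properties":{"steps":{"type":"array"},"grip":{"type":"number"}},"required":["steps"]}

```bash
mkdir -p pics; ls
cat > h.py <<'E'
import numpy as np, cv2
from rig import read_state, imaging, job, spotter
def snap(cam,fn):
    p=imaging.camera_params(cam); im=np.array(imaging.capture(cam))
    cv2.imwrite('pics/'+fn,im[:,:,::-1]); return im,p
def ray(p,u,v):
    f=192/np.tan(np.radians(p['fov_y'])/2); R=np.array(p['R']);t=np.array(p['t'])
    d=R.T@np.array([(u-p['cx'])/f,(v-p['cy'])/f,1]); o=-R.T@t; return o,d
def onz(p,u,v,z):
    o,d=ray(p,u,v); s=(z-o[2])/d[2]; return o+s*d
def proj(p,X):
    f=192/np.tan(np.radians(p['fov_y'])/2); c=np.array(p['R'])@np.array(X)+np.array(p['t'])
    return np.array([f*c[0]/c[2]+p['cx'],f*c[1]/c[2]+p['cy']])
E
python3 - <<'E'
from h import *
for c in ['scene','side','wrist']:
    im,p=snap(c,c+'0.png'); print(c,p['fov_y'],p['cx'],p['cy'],np.round(p['R'],3).tolist(),np.round(p['t'],3).tolist())
s=read_state(); print(s)
E
```

```text
pics
scene 50.623111936400335 254.722041017512 186.8666347720993 [[0.791, -0.612, -0.011], [-0.45, -0.569, -0.689], [0.416, 0.549, -0.725]] [-0.483, 0.271, 1.136]
side 53.05011510616882 256.0539883055578 193.3626758706833 [[0.873, -0.487, 0.01], [-0.194, -0.367, -0.91], [0.447, 0.793, -0.415]] [-0.532, 0.169, 0.973]
wrist 60.56425806510554 263.93651020643426 193.1554295029431 [[0.364, 0.931, -0.002], [0.899, -0.351, 0.26], [0.242, -0.097, -0.966]] [-0.624, -0.031, 0.39]
{'time_s': 0.15, 'joint_positions': array([ 5.84156243e+01,  3.02663988e+01,  8.21398667e+01, -1.14181336e-03,
        6.76893706e+01, -1.02259998e+01]), 'qvel': array([ 0.02802422, -0.03703766, -0.29695762,  0.10641184,  0.01004878,
       -0.11201085]), 'tau': array([ 8.00679118e-04, -4.40429842e+01, -1.76842010e+01,  6.33575767e-02,
        5.52593032e-02, -1.21621238e-04]), 'position': array([0.22729616, 0.58161172, 0.22979808]), 'tcp_rot': array([[ 3.64192529e-01, -8.58524074e-04, -9.31323287e-01],
       [ 9.31322228e-01, -1.43156484e-03,  3.64193435e-01],
       [-1.64591850e-03, -9.99998607e-01,  2.78197334e-04]]), 'force': array([-0.40564213, -0.0070244 ,  0.19041544]), 'moment': array([-0.03283148, -0.05306457, -0.01628797]), 'opening': 1.0006449245800557}
```

View pics/scene0.png

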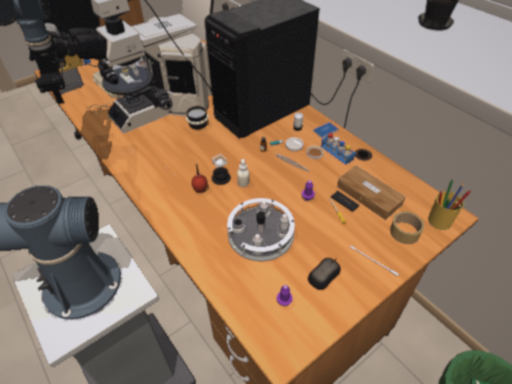

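View pics/side0.png

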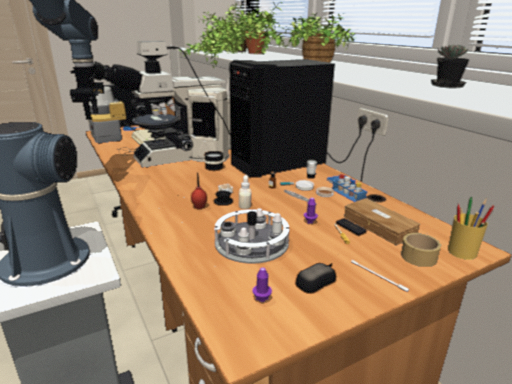

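View pics/wrist0.png

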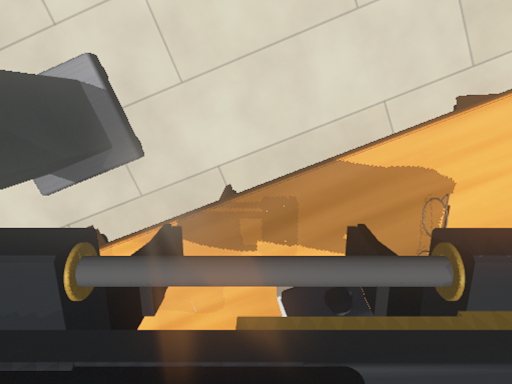

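Run:
```python
from h import *
for c in ['scene','side']:
    im,p=snap(c,c+'1.png')
    for n,z in [('stand',.03),('knob',.09),('long_objective',.058),('middle_objective',.05),('short_objective',.04),('blank_plug',.03),('pot',.015),('blower',.05),('dropper_bottle',.05),('cover_glass_box',.01)]:
        for d in spotter.cut_out(n,c)[:3]:
            l,t,w,h=d['rect']; print(c,n,round(d['score'],2),d['rect'],np.round(onz(p,l+w/2,t+h/2,z),3))
    big=cv2.resize(im[140:270,170:310],None,fx=5,fy=4.6,interpolation=cv2.INTER_CUBIC)
    cv2.imwrite('pics/'+c+'1z.png',big[:,:,::-1])
```

```text
scene stand 0.93 [225.1, 197.8, 70.7, 65.8] [ 0.493 -0.181  0.03 ]
scene knob 0.68 [230.1, 209.5, 56.2, 46.2] [ 0.455 -0.218  0.09 ]
scene long_objective 0.76 [278.6, 216.0, 12.1, 15.3] [ 0.552 -0.221  0.058]
scene long_objective 0.56 [279.5, 285.1, 12.8, 21.2] [ 0.402 -0.401  0.058]
scene long_objective 0.52 [301.5, 180.6, 14.4, 20.2] [ 0.699 -0.167  0.058]
scene middle_objective 0.69 [252.1, 235.5, 12.7, 11.1] [ 0.456 -0.218  0.05 ]
scene middle_objective 0.68 [236.4, 160.2, 10.8, 24.7] [0.586 0.038 0.05 ]
scene short_objective 0.68 [257.6, 203.6, 13.0, 6.5] [ 0.555 -0.12   0.04 ]
scene blank_plug 0.63 [231.7, 215.4, 13.6, 11.8] [ 0.462 -0.111  0.03 ]
scene pot 0.56 [211.9, 165.4, 19.9, 20.7] [0.543 0.098 0.015]
scene blower 0.58 [190.4, 168.4, 16.4, 24.1] [0.452 0.097 0.05 ]
scene dropper_bottle 0.55 [238.6, 158.3, 10.3, 26.7] [0.594 0.037 0.05 ]
scene cover_glass_box 0.66 [236.0, 159.4, 13.0, 25.5] [0.612 0.072 0.01 ]
scene cover_glass_box 0.63 [277.4, 216.4, 12.2, 19.1] [ 0.57  -0.198  0.01 ]
scene cover_glass_box 0.55 [209.9, 156.2, 16.1, 9.7] [0.577 0.173 0.01 ]
side stand 0.7 [215.3, 209.9, 71.7, 55.4] [ 0.486 -0.192  0.03 ]
side knob 0.57 [224.0, 212.3, 62.8, 42.8] [ 0.456 -0.269  0.09 ]
side long_objective 0.7 [269.5, 216.6, 12.2, 22.5] [ 0.544 -0.22   0.058]
side long_objective 0.64 [250.8, 271.0, 19.4, 26.8] [ 0.391 -0.407  0.058]
side long_objective 0.63 [301.9, 198.8, 18.0, 23.8] [ 0.687 -0.183  0.058]
side middle_objective 0.7 [239.4, 233.4, 11.1, 10.6] [ 0.454 -0.219  0.05 ]
side short_objective 0.55 [256.9, 210.8, 11.2, 13.8] [ 0.559 -0.125  0.04 ]
side blank_plug 0.63 [189.5, 182.9, 19.2, 27.3] [0.459 0.115 0.03 ]
side blank_plug 0.61 [222.4, 218.6, 10.2, 9.0] [ 0.465 -0.091  0.03 ]
side pot 0.64 [215.1, 191.2, 17.0, 12.0] [0.541 0.102 0.015]
side blower 0.66 [192.7, 185.1, 15.9, 23.6] [0.448 0.07  0.05 ]
side dropper_bottle 0.57 [239.6, 172.3, 14.9, 37.6] [0.597 0.041 0.05 ]
```

View pics/scene1z.png

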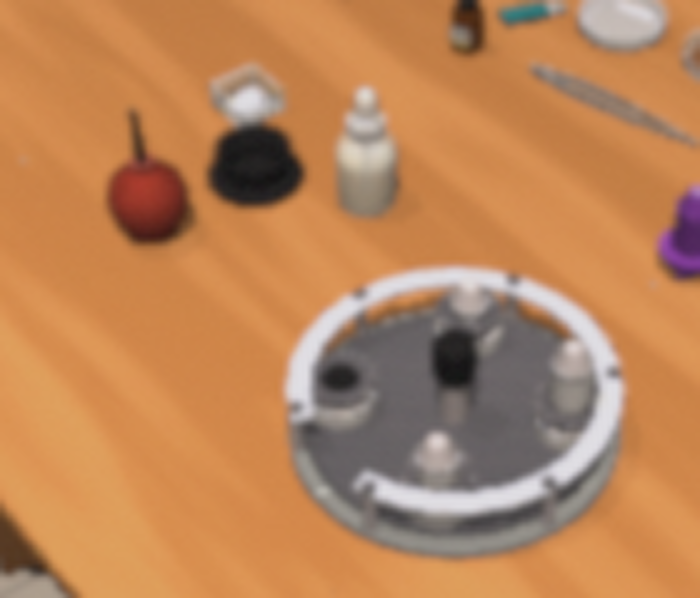

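View pics/side1z.png

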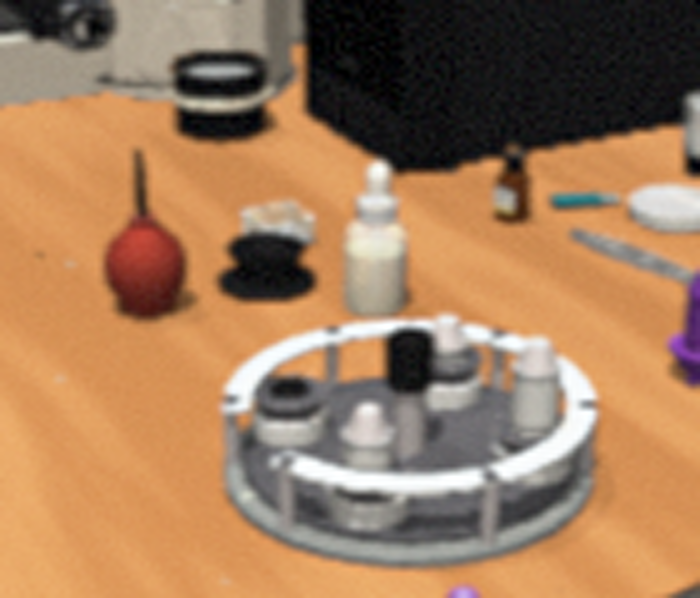

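Run:
```python
from h import *
from scipy.optimize import least_squares
p=imaging.camera_params('wrist'); R=np.array(p['R']); print('cam',-R.T@p['t'],read_state()['position'], onz(p,256,100,.05),onz(p,256,192,.05))
# fit rim from white pixels in scene and side: outer ring z=.05
import cv2
for c in ['scene','side']:
    im=cv2.imread('pics/%s1.png'%c)[:,:,::-1].astype(int); p=imaging.camera_params(c)
    m=(im.min(2)>185)
    ys,xs=np.nonzero(m[190:270,215:300]); ys+=190; xs+=215
    P=np.array([onz(p,u,v,.05)[:2] for u,v in zip(xs,ys)])
    f=lambda q: np.hypot(*(P-q[:2]).T)-.093
    r=least_squares(f,[.5,-.18],loss='soft_l1',f_scale=.004)
    d=P-r.x; a=np.degrees(np.arctan2(d[:,1],d[:,0]))%360; ok=abs(np.hypot(*d.T)-.093)<.01
    h,_=np.histogram(a[ok],bins=72,range=(0,360)); print(c,r.x,len(P),ok.sum(),h.tolist())
```

```text
cam [0.16129472 0.60767717 0.38461227] [0.22758459 0.58207168 0.23056249] [0.15459494 0.60192378 0.05      ] [0.2411996 0.5674177 0.05     ]
scene [ 0.50140058 -0.16950217] 547 537 [8, 8, 7, 9, 7, 4, 5, 9, 10, 8, 11, 7, 8, 9, 9, 8, 8, 4, 6, 9, 9, 8, 8, 7, 9, 9, 9, 10, 8, 8, 3, 1, 0, 0, 0, 0, 0, 0, 0, 0, 5, 10, 10, 10, 12, 12, 12, 11, 10, 12, 11, 9, 9, 1, 11, 10, 10, 10, 10, 9, 9, 10, 10, 8, 7, 3, 7, 10, 10, 8, 9, 9]
side [ 0.50072279 -0.16763675] 707 534 [4, 6, 11, 7, 8, 4, 5, 7, 4, 7, 7, 3, 3, 4, 7, 8, 7, 6, 5, 9, 9, 8, 9, 9, 8, 8, 8, 9, 5, 11, 2, 8, 3, 0, 0, 0, 0, 0, 0, 1, 6, 11, 12, 10, 13, 12, 11, 13, 14, 13, 11, 11, 9, 3, 12, 12, 11, 11, 10, 11, 8, 11, 8, 9, 8, 3, 12, 6, 9, 8, 8, 8]
```

Emit:
{"fn": "apply_moves", "kwargs": {
  "steps": [
    {"x": 20,"y": -45,"z": 0,"spin": 0},
    {"x": 20,"y": -45,"z": 0,"spin": 0},
    {"x": 20,"y": -45,"z": 0,"spin": 0},
    {"x": 20,"y": -45,"z": 0,"spin": 0},
    {"x": 20,"y": -45,"z": 0,"spin": 0},
    {"x": 20,"y": -45,"z": 0,"spin": 0},
    {"x": 20,"y": -45,"z": 0,"spin": 0},
    {"x": 20,"y": -45,"z": 0,"spin": 0},
    {"x": 20,"y": -45,"z": 0,"spin": 0},
    {"x": 20,"y": -45,"z": 0,"spin": 0},
    {"x": 20,"y": -45,"z": 0,"spin": 0}
  ],
  "grip": 45
}}

```text
time_s: 2.35
position: [0.4494, 0.0828, 0.233]
tcp_rot: [[0.352, 0.012, -0.936], [0.936, 0.009, 0.352], [0.012, -1.0, -0.008]]
force: [1.5, 0.8, -0.0]
opening: 0.518
```

Emit:
{"fn": "apply_moves", "kwargs": {
  "steps": [
    {"x": 20,"y": -45,"z": 0,"spin": 0},
    {"x": 20,"y": -45,"z": 0,"spin": 0},
    {"x": 20,"y": -45,"z": 0,"spin": 0},
    {"x": 20,"y": -45,"z": 0,"spin": 0},
    {"x": 20,"y": -45,"z": 0,"spin": 0},
    {"x": 15,"y": -45,"z": 0,"spin": 0},
    {"x": 0,"y": 0,"z": 0,"spin": 0},
    {"x": 0,"y": 0,"z": 0,"spin": 0}
  ]
}}

```text
time_s: 3.15
position: [0.568, -0.2012, 0.2344]
tcp_rot: [[0.361, 0.02, -0.932], [0.932, 0.005, 0.362], [0.012, -1.0, -0.017]]
force: [0.0, 0.0, 0.3]
opening: 0.517
```

Run:
```python
from h import *
im,p=snap('wrist','w2.png'); print(read_state()['position'])
for n,z in [('knob',.092),('long_objective',.09),('middle_objective',.07),('short_objective',.06),('blank_plug',.047),('pot',.03),('stand',.05)]:
    for d in spotter.cut_out(n,'wrist')[:2]:
        l,t,w,h=d['rect']; print(n,round(d['score'],2),d['rect'],np.round(onz(p,l+w/2,t+h/2,z),3))
```

```text
[ 0.56830855 -0.20138459  0.23453989]
knob 0.74 [180.9, 6.0, 169.0, 175.7] [ 0.497 -0.171  0.092]
knob 0.55 [441.0, 83.1, 68.8, 44.7] [ 0.572 -0.003  0.092]
long_objective 0.88 [0.0, 69.4, 66.7, 42.3] [ 0.422 -0.355  0.09 ]
long_objective 0.75 [218.5, 140.1, 40.5, 42.5] [ 0.543 -0.215  0.09 ]
middle_objective 0.83 [182.9, 45.9, 39.3, 47.6] [ 0.457 -0.216  0.07 ]
short_objective 0.66 [308.3, 103.1, 40.8, 44.5] [ 0.547 -0.123  0.06 ]
blank_plug 0.66 [273.4, 5.0, 47.3, 50.7] [ 0.454 -0.121  0.047]
pot 0.66 [482.1, 6.0, 29.9, 71.8] [0.534 0.066 0.03 ]
stand 0.94 [168.1, 0.0, 200.1, 196.8] [ 0.502 -0.169  0.05 ]
```

View pics/w2.png

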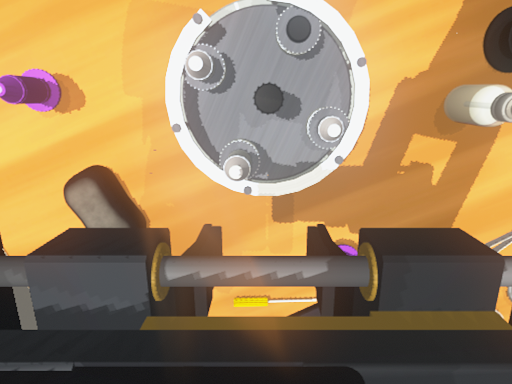

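```bash
cat >> h.py <<'E'
def unwrap(im,p,c,z,fn,r0=.03,r1=.11):
    f=192/np.tan(np.radians(p['fov_y'])/2)
    A,Rr=np.meshgrid(np.radians(np.arange(0,360,.5)),np.linspace(r1,r0,320))
    X=np.stack([c[0]+Rr*np.cos(A),c[1]+Rr*np.sin(A),np.full_like(A,z)],-1)
    C=X@np.array(p['R']).T+np.array(p['t'])
    o=cv2.remap(im,(f*C[...,0]/C[...,2]+p['cx']).astype('f4'),(f*C[...,1]/C[...,2]+p['cy']).astype('f4'),cv2.INTER_LINEAR)
    o=o.copy()
    for a in range(0,360,30): cv2.putText(o,str(a),(2*a,12),0,.4,(0,0,255),1); o[:, 2*a]=(0,255,0)
    cv2.imwrite('pics/'+fn,o[:,:,::-1])
def rimfit(im,p,c0,z=.05,box=None):
    from scipy.optimize import least_squares
    m=(im.min(2)>200); ys,xs=np.nonzero(m)
    P=np.array([onz(p,u,v,z)[:2] for u,v in zip(xs,ys)])
    P=P[(abs(np.hypot(*(P-c0).T)-.093)<.015)]
    r=least_squares(lambda q:np.hypot(*(P-q[:2]).T)-.093,c0,loss='soft_l1',f_scale=.004); return r.x,len(P)
E
python3 - <<'E'
from h import *
im,p=snap('wrist','w3.png')
c,n=rimfit(im,p,np.array([.501,-.169])); print(c,n, onz(p,268,98,.092))
unwrap(im,p,c,.05,'u3.png')
cv2.imwrite('pics/w3z.png',cv2.resize(im[0:210,150:390],None,fx=2.8,fy=2.8)[:,:,::-1])
E
```

```text
[ 0.50213539 -0.16946767] 7968 [ 0.50092741 -0.168251    0.092     ]
```

View pics/u3.png

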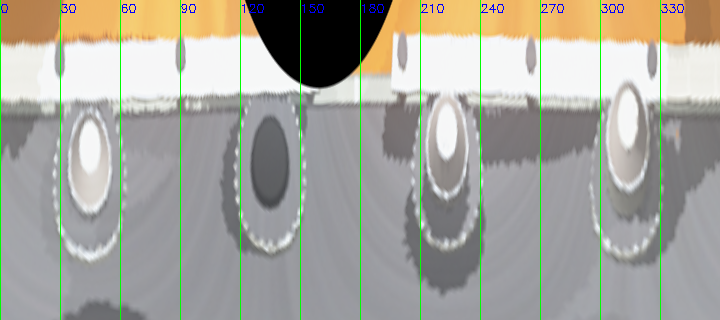

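View pics/w3z.png

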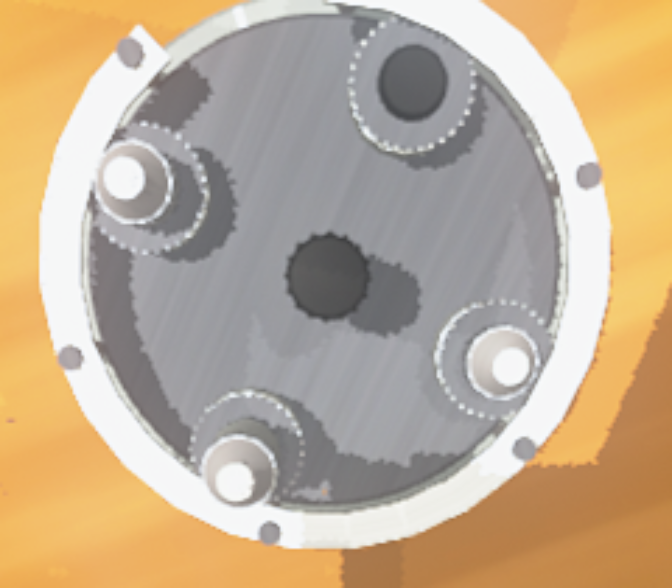

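Emit:
{"fn": "apply_moves", "kwargs": {
  "steps": [
    {"x": -33,"y": 16,"z": -30,"spin": 0},
    {"x": -33,"y": 16,"z": -30,"spin": 0},
    {"x": 0,"y": 0,"z": -20,"spin": 0},
    {"x": 0,"y": 0,"z": 0,"spin": 0}
  ]
}}

```text
time_s: 4.0
position: [0.5013, -0.1652, 0.1555]
tcp_rot: [[0.355, 0.027, -0.934], [0.935, 0.0, 0.356], [0.01, -1.0, -0.025]]
force: [0.4, -0.5, -0.6]
opening: 0.518
```

Emit:
{"fn": "apply_moves", "kwargs": {
  "steps": [
    {"x": 0,"y": -4,"z": -35,"spin": 0},
    {"x": 0,"y": 0,"z": -35,"spin": 0},
    {"x": 0,"y": 0,"z": -16,"spin": 0},
    {"x": 0,"y": 0,"z": 0,"spin": 0}
  ]
}}

```text
time_s: 4.4
position: [0.5071, -0.1714, 0.0717]
tcp_rot: [[0.353, 0.038, -0.935], [0.935, -0.006, 0.354], [0.008, -0.999, -0.037]]
force: [0.1, 0.2, -0.6]
opening: 0.517
```

Run:
```python
from h import *
im,p=snap('side','s4.png'); s=read_state();print(s['position'],s['force'])
cv2.imwrite('pics/s4z.png',cv2.resize(im[150:280,190:330],None,fx=5,fy=4.6,interpolation=cv2.INTER_CUBIC)[:,:,::-1])
```

```text
[ 0.50768216 -0.171812    0.07260984] [ 0.04917379  0.02578189 -1.21954758]
```

View pics/s4z.png

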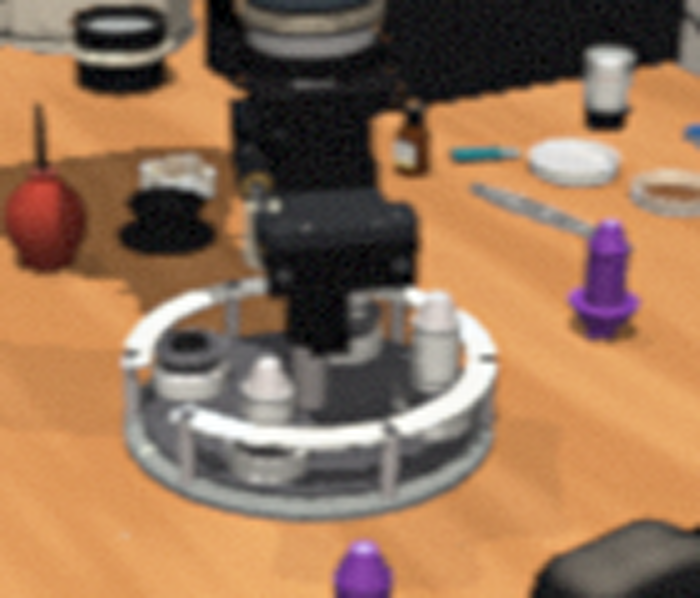

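Emit:
{"fn": "apply_moves", "kwargs": {
  "steps": [
    {"x": -6,"y": 2.5,"z": -2,"spin": 0},
    {"x": 0,"y": 0,"z": 0,"spin": 0}
  ]
}}

```text
time_s: 4.65
position: [0.5034, -0.1701, 0.0729]
tcp_rot: [[0.353, 0.043, -0.935], [0.936, -0.009, 0.353], [0.007, -0.999, -0.044]]
force: [-0.4, 0.4, 0.1]
opening: 0.515
```

Emit:
{"fn": "apply_moves", "kwargs": {
  "steps": [
    {"x": 0,"y": 0,"z": 0,"spin": 0},
    {"x": 0,"y": 0,"z": 0,"spin": 0},
    {"x": 0,"y": 0,"z": 0,"spin": 0}
  ],
  "grip": 20
}}

```text
time_s: 4.95
position: [0.505, -0.1709, 0.0758]
tcp_rot: [[0.353, 0.048, -0.935], [0.936, -0.012, 0.352], [0.006, -0.999, -0.05]]
force: [0.3, 0.1, -0.7]
opening: 0.326
```

Emit:
{"fn": "apply_moves", "kwargs": {
  "steps": [
    {"x": -3,"y": 1.5,"z": -7,"spin": 0},
    {"x": -0.5,"y": 0.3,"z": -1,"spin": 0}
  ],
  "grip": 0
}}

```text
time_s: 5.15
position: [0.5057, -0.1709, 0.0723]
tcp_rot: [[0.353, 0.059, -0.934], [0.936, -0.018, 0.353], [0.004, -0.998, -0.061]]
force: [-0.6, -2.0, -9.0]
opening: 0.293
```

Emit:
{"fn": "apply_moves", "kwargs": {
  "steps": [
    {"x": -1,"y": 0.3,"z": -1,"spin": -0.15},
    {"x": -1,"y": 0.3,"z": -1,"spin": -0.15},
    {"x": -0.5,"y": 0,"z": -1,"spin": -0.15},
    {"x": -0.5,"y": 0,"z": -1,"spin": -0.15}
  ]
}}

```text
time_s: 5.55
position: [0.5039, -0.1732, 0.0722]
tcp_rot: [[0.822, 0.041, -0.567], [0.569, -0.056, 0.821], [0.002, -0.998, -0.07]]
force: [-1.9, -1.0, 8.6]
opening: 0.291
```

Emit:
{"fn": "apply_moves", "kwargs": {
  "steps": [
    {"x": -0.5,"y": 1,"z": -1,"spin": -0.15},
    {"x": -0.5,"y": 1,"z": -1,"spin": -0.15},
    {"x": -0.5,"y": 1,"z": -1,"spin": -0.15},
    {"x": -0.5,"y": 0.5,"z": -1,"spin": -0.15},
    {"x": -0.5,"y": 0.5,"z": -1,"spin": -0.15},
    {"x": -0.5,"y": 0.5,"z": -1,"spin": -0.15}
  ]
}}

```text
time_s: 6.15
position: [0.4997, -0.1739, 0.0722]
tcp_rot: [[0.957, -0.023, 0.29], [-0.291, -0.077, 0.954], [0.001, -0.997, -0.08]]
force: [-1.9, 0.8, 9.2]
opening: 0.29
```

Run:
```python
from h import *
im,p=snap('scene','s5.png'); s=read_state();print(s['position'],s['force'],s['moment'])
cv2.imwrite('pics/s5z.png',cv2.resize(im[170:290,200:330],None,fx=5,fy=4.6,interpolation=cv2.INTER_CUBIC)[:,:,::-1])
```

```text
[ 0.49966663 -0.17384262  0.07222776] [-3.51632185 -1.67327873  9.56185166] [-0.13873152  0.42741734 -0.19356985]
```

View pics/s5z.png

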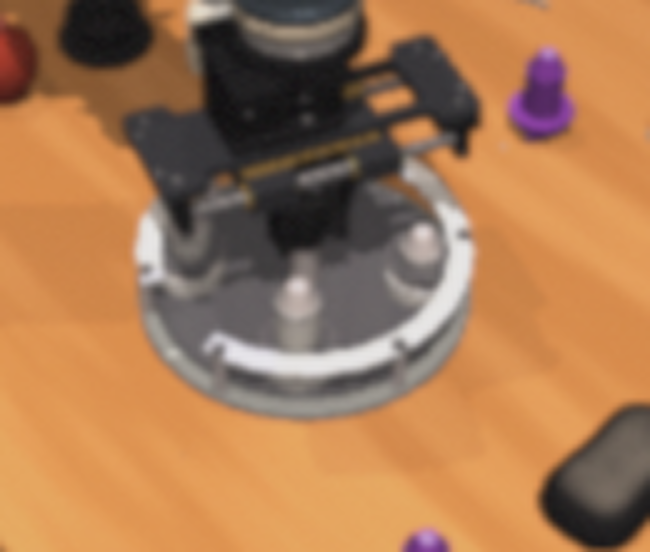

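Emit:
{"fn": "apply_moves", "kwargs": {
  "steps": [
    {"x": 0.5,"y": 0.7,"z": -1,"spin": -0.15},
    {"x": 0,"y": 0.7,"z": -1,"spin": -0.15},
    {"x": 0,"y": 0.7,"z": -1,"spin": -0.15},
    {"x": 0,"y": 0.5,"z": -1,"spin": -0.15},
    {"x": 0,"y": 0.5,"z": -1,"spin": -0.15},
    {"x": 0,"y": 0.5,"z": -1,"spin": -0.13}
  ]
}}

```text
time_s: 6.8
position: [0.4965, -0.1711, 0.0723]
tcp_rot: [[0.381, -0.08, 0.921], [-0.925, -0.032, 0.38], [-0.001, -0.996, -0.086]]
force: [-1.9, 0.7, 8.5]
opening: 0.287
```

Run:
```python
from h import *
for c in ['scene','side','wrist']:
  im,p=snap(c,'a6_%s.png'%c); 
  for d in spotter.cut_out('long_objective',c)[:3]:
    l,t,w,h=d['rect']; print(c,round(d['score'],2),d['rect'],np.round(onz(p,l+w/2,t+h/2,.058),3))
  if c!='wrist':cv2.imwrite('pics/a6z_%s.png'%c,cv2.resize(im[170:290,200:330],None,fx=5,fy=4.6,interpolation=cv2.INTER_CUBIC)[:,:,::-1])
```

```text
scene 0.65 [278.4, 283.2, 14.4, 24.2] [ 0.402 -0.4    0.058]
scene 0.62 [301.5, 175.8, 12.2, 25.8] [ 0.702 -0.159  0.058]
scene 0.53 [234.0, 219.4, 14.0, 23.6] [ 0.434 -0.164  0.058]
side 0.97 [250.2, 270.4, 23.2, 30.5] [ 0.392 -0.412  0.058]
side 0.81 [220.8, 215.7, 17.5, 23.9] [ 0.438 -0.162  0.058]
side 0.58 [300.8, 197.9, 16.5, 21.4] [ 0.69  -0.17   0.058]
wrist 0.57 [230.8, 286.9, 21.2, 31.0] [ 0.451 -0.176  0.058]
```

View pics/a6z_scene.png

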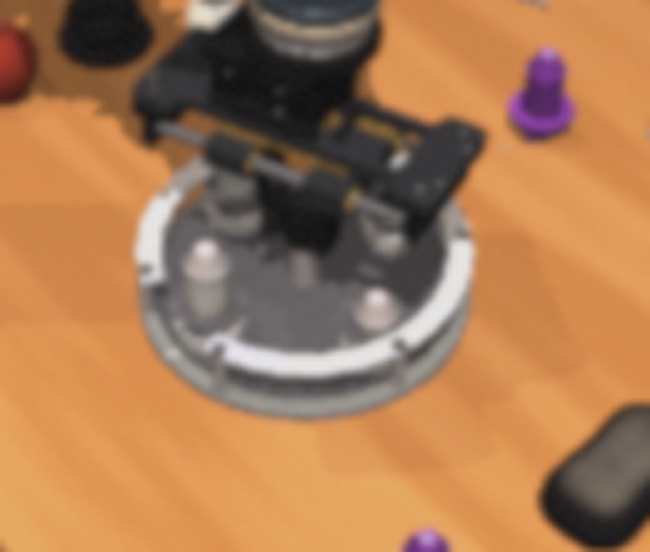

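View pics/a6z_side.png

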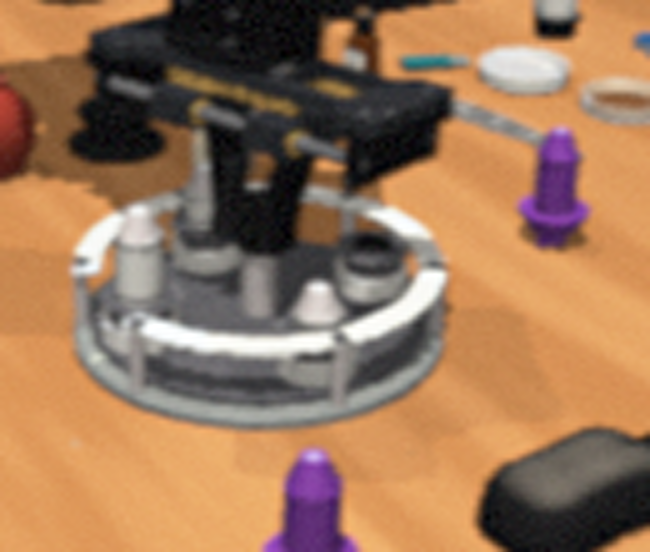

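Emit:
{"fn": "apply_moves", "kwargs": {
  "steps": [
    {"x": 0,"y": 0,"z": 0,"spin": 0},
    {"x": 0,"y": 0,"z": -1,"spin": 0},
    {"x": 0,"y": 0,"z": 45,"spin": 0},
    {"x": 0,"y": 0,"z": 45,"spin": 0},
    {"x": -40,"y": 0,"z": 45,"spin": 0},
    {"x": -40,"y": 0,"z": 20,"spin": 0},
    {"x": -40,"y": 0,"z": 0,"spin": 0},
    {"x": 0,"y": 0,"z": 0,"spin": 0}
  ],
  "grip": 45
}}

```text
time_s: 7.9
position: [0.379, -0.1703, 0.2183]
tcp_rot: [[0.387, -0.086, 0.918], [-0.922, -0.03, 0.386], [-0.006, -0.996, -0.091]]
force: [0.2, 0.2, -0.8]
opening: 0.518
```

Run:
```python
from h import *
im,p=snap('wrist','w7.png'); print(read_state()['position'])
c,n=rimfit(im,p,np.array([.501,-.169])); print(c,n)
unwrap(im,p,c,.05,'u7.png')
for n in ['knob','long_objective']:
    for d in spotter.cut_out(n,'wrist')[:2]:
        l,t,w,h=d['rect']; print(n,round(d['score'],2),d['rect'],np.round(onz(p,l+w/2,t+h/2,.09),3))
```

```text
[ 0.38222339 -0.17184527  0.21873089]
[ 0.50245293 -0.16875761] 5837
knob 0.6 [218.2, 0.0, 190.0, 136.2] [ 0.474 -0.172  0.09 ]
long_objective 0.96 [258.6, 85.6, 45.6, 47.2] [ 0.436 -0.161  0.09 ]
long_objective 0.62 [432.5, 189.8, 63.8, 48.2] [ 0.415 -0.353  0.09 ]
```

View pics/w7.png

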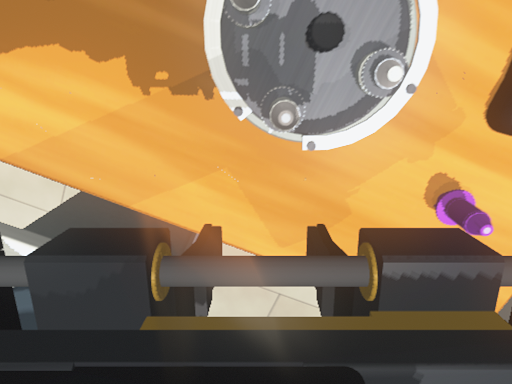

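View pics/u7.png

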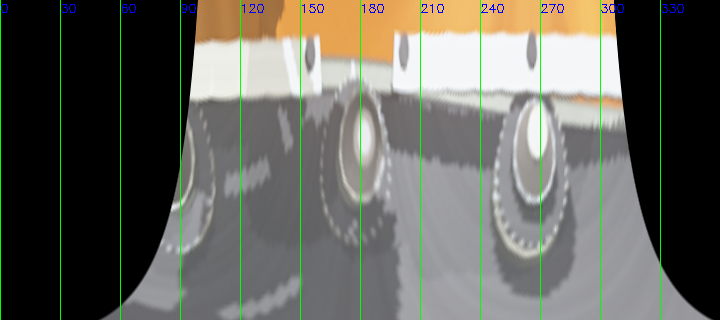

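Emit:
{"fn": "apply_moves", "kwargs": {
  "steps": [
    {"x": 25,"y": 3,"z": -30,"spin": 0},
    {"x": 24,"y": 4,"z": -30,"spin": 0},
    {"x": 0,"y": 0,"z": -20,"spin": 0},
    {"x": 0,"y": 0,"z": 0,"spin": 0}
  ]
}}

```text
time_s: 8.45
position: [0.4428, -0.1682, 0.135]
tcp_rot: [[0.389, -0.072, 0.918], [-0.921, -0.038, 0.387], [0.007, -0.997, -0.081]]
force: [-0.6, -0.2, 0.0]
opening: 0.515
```

Emit:
{"fn": "apply_moves", "kwargs": {
  "steps": [
    {"x": -11,"y": 3,"z": -8,"spin": 0},
    {"x": -1,"y": 0.5,"z": -2,"spin": 0}
  ]
}}

```text
time_s: 8.65
position: [0.4331, -0.1652, 0.124]
tcp_rot: [[0.391, -0.072, 0.918], [-0.92, -0.038, 0.389], [0.007, -0.997, -0.081]]
force: [0.4, 0.5, 1.0]
opening: 0.515
```

Emit:
{"fn": "apply_moves", "kwargs": {
  "steps": [
    {"x": -1,"y": 0.5,"z": -20,"spin": 0},
    {"x": -1,"y": 0.5,"z": -20,"spin": 0},
    {"x": -1,"y": 0.5,"z": -16,"spin": 0}
  ]
}}

```text
time_s: 8.95
position: [0.4361, -0.1667, 0.07]
tcp_rot: [[0.391, -0.06, 0.918], [-0.92, -0.045, 0.389], [0.018, -0.997, -0.073]]
force: [0.5, -0.5, 0.9]
opening: 0.519
```

Run:
```python
from h import *
s=read_state();print(s['position'],s['force'])
for c in ['scene','side']:
  im,p=snap(c,'a8_%s.png'%c); s=read_state();X=s['position']-.011*s['tcp_rot'][:,1];print(proj(p,X))
  a=im[170:290,180:310]
  cv2.imwrite('pics/a8z_%s.png'%c,cv2.resize(a,None,fx=5,fy=4.6,interpolation=cv2.INTER_CUBIC)[:,:,::-1])
```

```text
[ 0.43609393 -0.16665021  0.06995567] [ 0.53342765 -0.48334416  0.88917071]
[241.56308403 226.82622525]
[229.26704521 221.08658862]
```

View pics/a8z_scene.png

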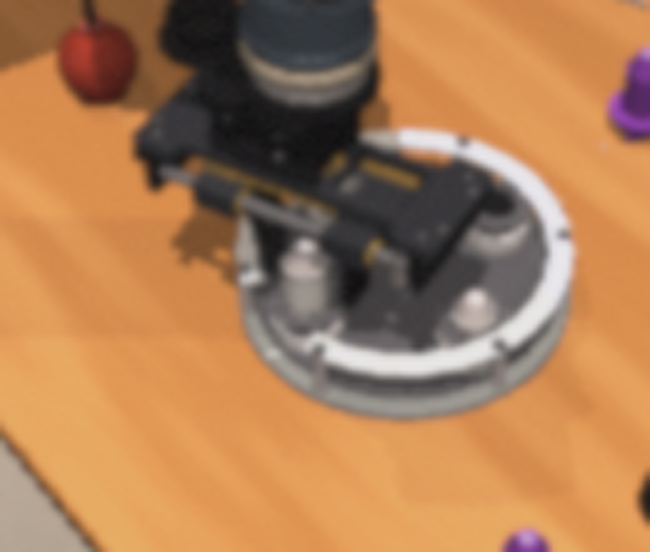

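View pics/a8z_side.png

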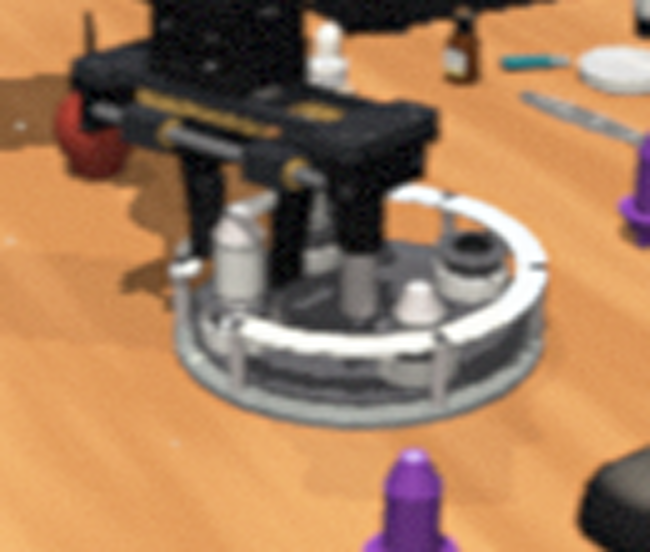

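Emit:
{"fn": "apply_moves", "kwargs": {
  "steps": [
    {"x": -5,"y": 1.5,"z": -8,"spin": 0},
    {"x": -1,"y": 0.5,"z": -2,"spin": 0}
  ]
}}

```text
time_s: 9.25
position: [0.4303, -0.1649, 0.0601]
tcp_rot: [[0.391, -0.061, 0.918], [-0.92, -0.045, 0.389], [0.018, -0.997, -0.073]]
force: [-0.2, 0.6, 0.4]
opening: 0.518
```

Emit:
{"fn": "apply_moves", "kwargs": {
  "steps": [
    {"x": -0.8,"y": 0.4,"z": -1.2,"spin": 0},
    {"x": -0.8,"y": 0.4,"z": -1.2,"spin": 0},
    {"x": -0.5,"y": 0.2,"z": -1,"spin": 0}
  ],
  "grip": 0
}}

```text
time_s: 9.55
position: [0.4292, -0.1645, 0.0578]
tcp_rot: [[0.391, -0.058, 0.919], [-0.92, -0.047, 0.389], [0.021, -0.997, -0.071]]
force: [-0.7, -0.8, 1.3]
opening: 0.33
```

Emit:
{"fn": "apply_moves", "kwargs": {
  "steps": [
    {"x": 1.5,"y": -0.5,"z": 3,"spin": 0},
    {"x": -0.5,"y": 0.2,"z": -0.5,"spin": 0},
    {"x": -0.5,"y": 0.2,"z": -0.5,"spin": 0}
  ]
}}

```text
time_s: 9.85
position: [0.4293, -0.1644, 0.0597]
tcp_rot: [[0.391, -0.058, 0.919], [-0.92, -0.046, 0.389], [0.02, -0.997, -0.072]]
force: [-0.6, 0.7, -0.6]
opening: 0.287
```

Emit:
{"fn": "apply_moves", "kwargs": {
  "steps": [
    {"x": 0,"y": 0,"z": -0.5,"spin": 0.15},
    {"x": 0,"y": 0,"z": -0.5,"spin": 0.15},
    {"x": 0,"y": 0,"z": -0.5,"spin": 0.15},
    {"x": 0,"y": 0,"z": -0.5,"spin": 0.15}
  ]
}}

```text
time_s: 10.25
position: [0.4308, -0.1652, 0.0585]
tcp_rot: [[0.845, -0.019, 0.534], [-0.534, -0.072, 0.843], [0.023, -0.997, -0.071]]
force: [0.4, -0.5, 0.2]
opening: 0.294
```

Emit:
{"fn": "apply_moves", "kwargs": {
  "steps": [
    {"x": 0,"y": 0,"z": -0.5,"spin": 0.15},
    {"x": 0,"y": 0,"z": -0.5,"spin": 0.15},
    {"x": 0,"y": 0,"z": -0.5,"spin": 0.15},
    {"x": 0,"y": 0,"z": -0.5,"spin": 0.15},
    {"x": 0,"y": 0,"z": -0.5,"spin": 0.15}
  ]
}}

```text
time_s: 10.75
position: [0.4324, -0.166, 0.0583]
tcp_rot: [[0.982, 0.04, -0.184], [0.186, -0.067, 0.98], [0.027, -0.997, -0.074]]
force: [-0.8, 0.3, 1.5]
opening: 0.289
```

Emit:
{"fn": "apply_moves", "kwargs": {
  "steps": [
    {"x": 0,"y": 0,"z": -0.3,"spin": 0.15},
    {"x": 0,"y": 0,"z": -0.3,"spin": 0.15},
    {"x": 0,"y": 0,"z": -0.3,"spin": 0.15},
    {"x": 0,"y": 0,"z": -0.3,"spin": 0.15},
    {"x": 0,"y": 0,"z": -0.3,"spin": 0.1}
  ]
}}

```text
time_s: 11.25
position: [0.4324, -0.1659, 0.0583]
tcp_rot: [[0.627, 0.075, -0.775], [0.778, -0.026, 0.628], [0.027, -0.997, -0.075]]
force: [-0.0, 0.3, 0.9]
opening: 0.289
```

Run:
```python
from h import *
s=read_state();print(s['position'],s['force'],s['moment'],s['tau'][5])
R=s['tcp_rot'];print(np.degrees(np.arctan2(R[1,0],R[0,0])))
```

```text
[ 0.43235079 -0.16585946  0.05833181] [-0.03101525  0.2626148   0.86695894] [ 0.1021458   0.26467832 -0.02605592] 0.6829457357525826
51.11708980273403
```

Emit:
{"fn": "apply_moves", "kwargs": {
  "steps": [
    {"x": 0,"y": 0,"z": -0.3,"spin": 0.08},
    {"x": 0,"y": 0,"z": 0,"spin": 0}
  ]
}}

```text
time_s: 11.45
position: [0.432, -0.1657, 0.0586]
tcp_rot: [[0.56, 0.077, -0.825], [0.828, -0.019, 0.561], [0.028, -0.997, -0.074]]
force: [-0.4, -0.2, -0.4]
opening: 0.289
```

Emit:
{"fn": "apply_moves", "kwargs": {
  "steps": [
    {"x": 0,"y": 0,"z": 4,"spin": 0},
    {"x": 0,"y": 0,"z": 4,"spin": 0}
  ]
}}

```text
time_s: 11.65
position: [0.4321, -0.1658, 0.0669]
tcp_rot: [[0.563, 0.077, -0.823], [0.826, -0.019, 0.563], [0.028, -0.997, -0.074]]
force: [0.1, -0.3, -1.9]
opening: 0.294
```

Run:
```python
from h import *
s=read_state();print(s['position'],s['force'],s['moment'],s['tau'][5])
R=s['tcp_rot'];print(np.degrees(np.arctan2(R[1,0],R[0,0])))
```

```text
[ 0.43207612 -0.16575838  0.06692458] [ 0.10603015 -0.2816347  -1.94526202] [-0.05072858  0.03321092 -0.00866033] -0.028446244541555643
55.73164981613016
```

Emit:
{"fn": "apply_moves", "kwargs": {
  "steps": [
    {"x": 0,"y": 0,"z": 8,"spin": 0},
    {"x": 0,"y": 0,"z": 12,"spin": 0},
    {"x": 0,"y": 0,"z": 25,"spin": 0},
    {"x": 0,"y": 0,"z": 30,"spin": 0},
    {"x": 0,"y": 0,"z": 25,"spin": 0},
    {"x": 0,"y": 0,"z": 0,"spin": 0}
  ]
}}

```text
time_s: 12.25
position: [0.4322, -0.1655, 0.1736]
tcp_rot: [[0.566, 0.078, -0.821], [0.824, -0.021, 0.566], [0.027, -0.997, -0.077]]
force: [0.3, -0.7, -0.7]
opening: 0.291
```

Run:
```python
from h import *
s=read_state();print(s['position'],s['force'])
for c in ['scene','side']:
  im,p=snap(c,'a9_%s.png'%c)
  a=im[140:270,170:310]
  cv2.imwrite('pics/a9z_%s.png'%c,cv2.resize(a,None,fx=5,fy=4.6,interpolation=cv2.INTER_CUBIC)[:,:,::-1])
  for n,z in [('pot',.015),('blower',.05),('dropper_bottle',.05),('cover_glass_box',.01)]:
    for d in spotter.cut_out(n,c)[:2]:
      l,t,w,h=d['rect']; print(c,n,round(d['score'],2),d['rect'],np.round(onz(p,l+w/2,t+h/2,z),3))
```

```text
[ 0.43224611 -0.16553207  0.17363001] [ 0.34741329 -0.72999673 -0.72093298]
scene pot 0.44 [212.0, 165.7, 7.9, 21.7] [0.524 0.107 0.015]
scene blower 0.79 [189.6, 166.3, 19.7, 24.4] [0.459 0.103 0.05 ]
scene blower 0.27 [230.3, 208.1, 61.0, 47.2] [ 0.482 -0.196  0.05 ]
side pot 0.42 [215.5, 192.1, 5.1, 11.4] [0.522 0.107 0.015]
side blower 0.86 [191.8, 184.0, 17.4, 26.6] [0.446 0.067 0.05 ]
side blower 0.35 [236.5, 209.4, 9.9, 16.2] [ 0.498 -0.113  0.05 ]
side dropper_bottle 0.58 [238.9, 173.2, 13.9, 36.6] [0.592 0.04  0.05 ]
```

View pics/a9z_scene.png

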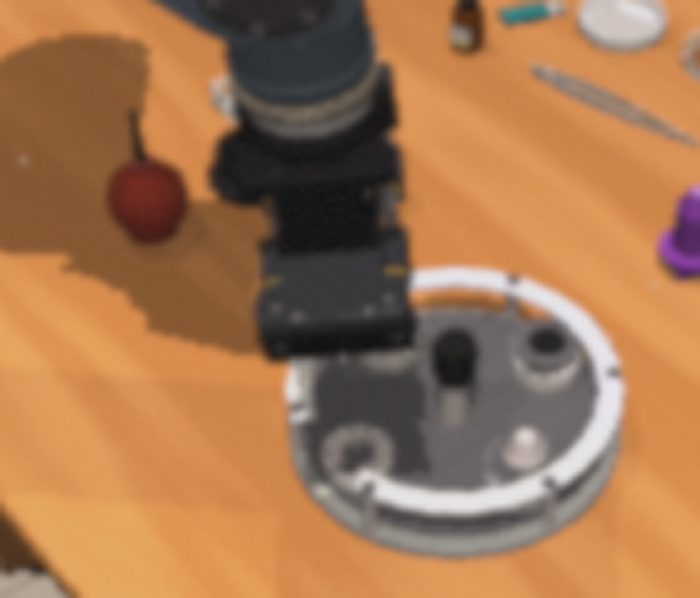

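View pics/a9z_side.png

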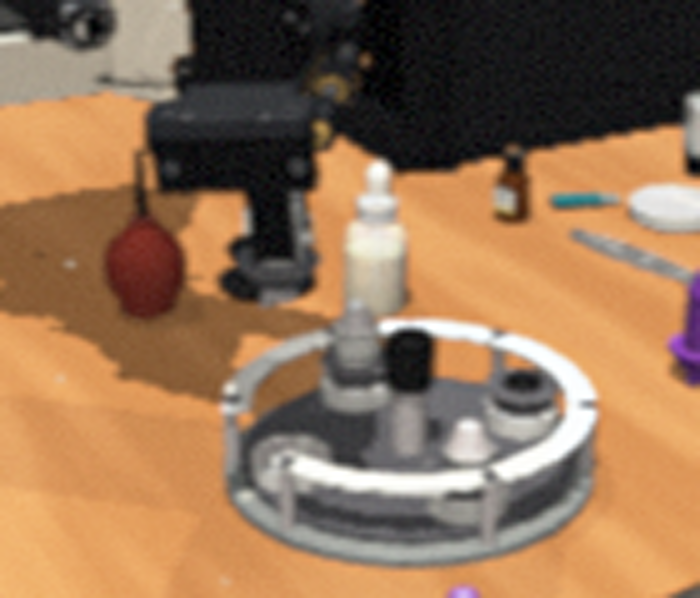

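Emit:
{"fn": "apply_moves", "kwargs": {
  "steps": [
    {"x": 15,"y": 20,"z": 10,"spin": 0.04},
    {"x": 28,"y": 38,"z": 10,"spin": 0.04},
    {"x": 28,"y": 38,"z": 10,"spin": 0.04},
    {"x": 28,"y": 38,"z": 5,"spin": 0.04},
    {"x": 28,"y": 38,"z": 0,"spin": 0.04},
    {"x": 28,"y": 38,"z": 0,"spin": 0.04},
    {"x": 20,"y": 25,"z": 0,"spin": 0.03},
    {"x": 0,"y": 0,"z": 0,"spin": 0}
  ]
}}

```text
time_s: 13.55
position: [0.6106, 0.0803, 0.2022]
tcp_rot: [[0.321, 0.069, -0.945], [0.947, 0.006, 0.322], [0.027, -0.998, -0.063]]
force: [-0.1, -0.1, -0.3]
opening: 0.292
```

Run:
```python
from h import *
s=read_state();print(s['position'],s['tcp_rot'])
im,p=snap('wrist','w10.png')
for n,z in [('pot',.03),('blower',.05),('dropper_bottle',.05),('cover_glass_box',.02)]:
    for d in spotter.cut_out(n,'wrist')[:2]:
      l,t,w,h=d['rect']; print(n,round(d['score'],2),d['rect'],np.round(onz(p,l+w/2,t+h/2,z),3))
cv2.imwrite('pics/w10b.png',cv2.resize(im,(780,585))[:,:,::-1])
```

```text
[0.61063817 0.08027036 0.20216402] [[ 0.32084621  0.06894155 -0.94461885]
 [ 0.94673216  0.00560734  0.32197325]
 [ 0.02749414 -0.99760494 -0.06347009]]
pot 0.73 [225.2, 51.4, 68.8, 75.0] [0.54  0.104 0.03 ]
blower 0.7 [195.2, 1.9, 60.2, 23.6] [0.476 0.097 0.05 ]
dropper_bottle 0.62 [185.5, 134.0, 44.0, 57.6] [0.587 0.037 0.05 ]
dropper_bottle 0.59 [311.3, 83.3, 47.8, 47.1] [0.576 0.163 0.05 ]
cover_glass_box 0.88 [311.7, 81.4, 48.1, 48.7] [0.58 0.17 0.02]
```

View pics/w10b.png

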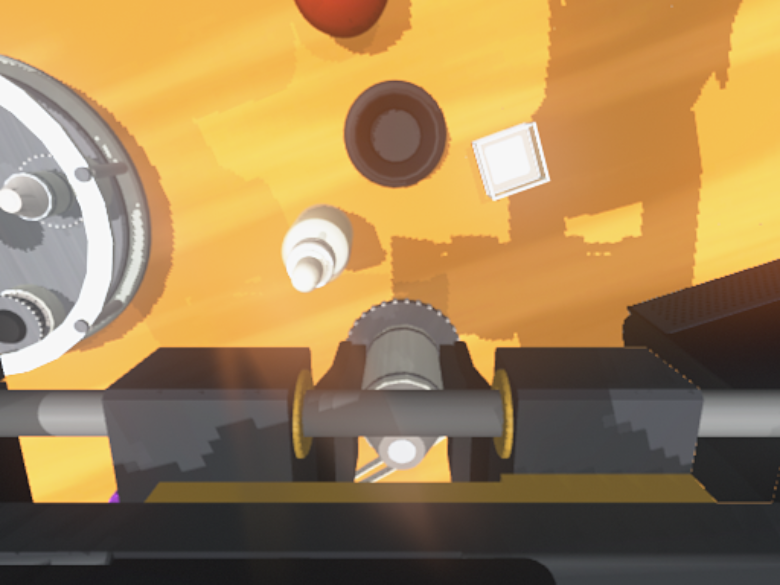

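Run:
```python
from h import *
from scipy.optimize import least_squares
s=read_state();T=s['position'];R=s['tcp_rot']
im=cv2.imread('pics/w10.png')[:,:,::-1]; p=imaging.camera_params('wrist')
zt=T[2]
for u,v,h in [(263.9,196.9,.0245),(263.9,296,.08)]:
    X=onz(p,u,v,zt-.0406+h); print('obj pt',h,X, 'rel', (X-T)@np.c_[R[:,0],R[:,2]])
hsv=cv2.cvtColor(im,cv2.COLOR_RGB2HSV); g=im.max(2)
m=(g<110).astype(np.uint8); m[:45]=0;m[135:]=0;m[:,:215]=0;m[:,300:]=0
cs,_=cv2.findContours(m,cv2.RETR_EXTERNAL,cv2.CHAIN_APPROX_NONE)
c=max(cs,key=cv2.contourArea); print('foot',cv2.fitEllipse(c),cv2.boundingRect(c))
P=np.array([onz(p,u,v,0.002)[:2] for u,v in c[:,0]])
r=least_squares(lambda q:np.hypot(*(P-q[:2]).T)-q[2],[.54,.1,.034],loss='soft_l1',f_scale=.002);print('foot',r.x,r.cost)
d=cv2.resize(im[45:135,215:305],(720,720),interpolation=cv2.INTER_CUBIC)[:,:,::-1].copy()
cv2.imwrite('pics/w10p.png',d[:600])
X=r.x
# overlay predicted circles
for z,rad,col in [(0,.034,(0,255,0)),(.006,.017,(0,0,255)),(.03,.024,(255,0,0))]:
    pts=np.array([proj(p,[X[0]+rad*np.cos(a),X[1]+rad*np.sin(a),z]) for a in np.linspace(0,6.3,80)])
    cv2.polylines(d,[((pts-[215,45]+.5)*8).astype(int)],True,col,1)
cv2.imwrite('pics/w10p.png',d[:600])
bl=onz(p,225,10,.028);print(bl)
```

```text
obj pt 0.0245 [0.58568183 0.08315225 0.18598885] rel [-0.00034617  0.02345004]
obj pt 0.08 [0.60611376 0.07463406 0.24148885] rel [-0.00034202 -0.00190868]
foot ((261.3127136230469, 88.1189193725586), (45.350826263427734, 54.7341194152832), 172.8958282470703) (239, 61, 47, 55)
foot [0.53709289 0.1018552  0.02463387] 0.00014066529725033158
[0.46433627 0.09332164 0.028     ]
```

View pics/w10p.png

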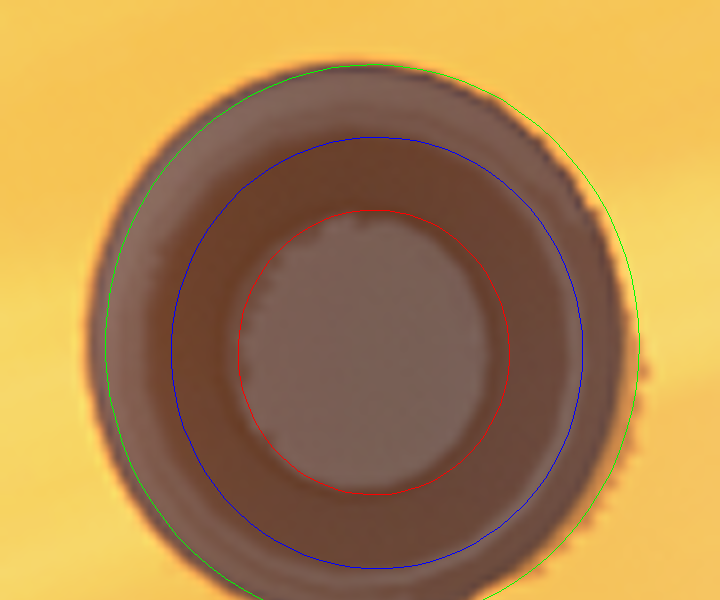

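Emit:
{"fn": "apply_moves", "kwargs": {
  "steps": [
    {"x": -25,"y": 7,"z": 0,"spin": 0},
    {"x": -25,"y": 7,"z": 0,"spin": 0},
    {"x": -22,"y": 6,"z": 0,"spin": 0},
    {"x": 0,"y": 0,"z": 0,"spin": 0}
  ]
}}

```text
time_s: 14.2
position: [0.5302, 0.0902, 0.2019]
tcp_rot: [[0.336, 0.062, -0.94], [0.942, 0.002, 0.337], [0.023, -0.998, -0.057]]
force: [-1.0, -1.3, -0.5]
opening: 0.29
```

Emit:
{"fn": "apply_moves", "kwargs": {
  "steps": [
    {"x": 6,"y": 10,"z": -20,"spin": 0},
    {"x": 0,"y": 0,"z": -25,"spin": 0},
    {"x": 0,"y": 0,"z": -25,"spin": 0},
    {"x": 0,"y": 0,"z": -20,"spin": 0}
  ]
}}

```text
time_s: 14.6
position: [0.5426, 0.0954, 0.115]
tcp_rot: [[0.343, 0.079, -0.936], [0.939, 0.001, 0.344], [0.028, -0.997, -0.074]]
force: [-0.5, 0.5, -1.3]
opening: 0.288
```

Run:
```python
from h import *
s=read_state();print(s['position'],s['force'])
for c in ['scene','side']:
  im,p=snap(c,'a11_%s.png'%c)
  a=im[130:230,170:290]
  cv2.imwrite('pics/a11z_%s.png'%c,cv2.resize(a,None,fx=6,fy=6,interpolation=cv2.INTER_CUBIC)[:,:,::-1])
snap('wrist','w11.png')
```

```text
[0.54258555 0.09536733 0.11501458] [-0.5385594   0.4645641  -1.27085162]
```

View pics/a11z_scene.png

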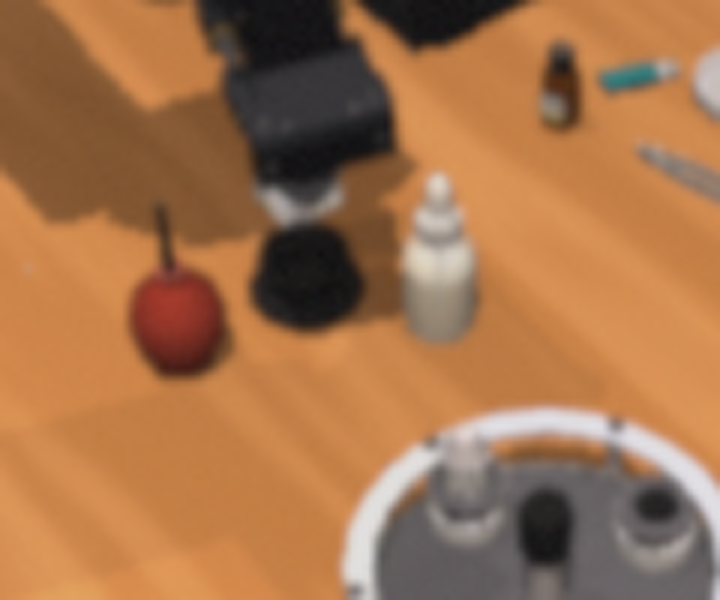

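View pics/a11z_side.png

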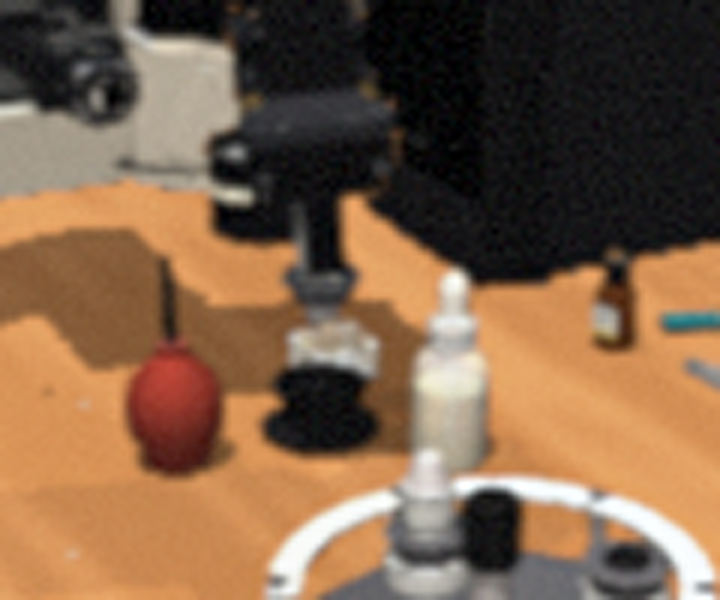

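View pics/w11.png

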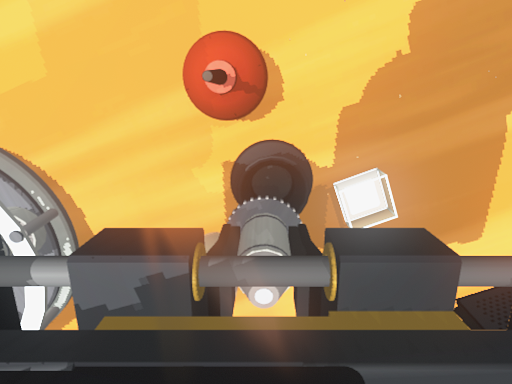

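Run:
```python
from h import *
s=read_state();T=s['position'];R=s['tcp_rot']
im=cv2.imread('pics/w11.png')[:,:,::-1]; p=imaging.camera_params('wrist')
d=cv2.resize(im[130:230,210:330],(720,600),interpolation=cv2.INTER_CUBIC)[:,:,::-1].copy()
for X,sc in [((.5365,.1002),(0,255,0)),((.540,.1015),(0,0,255))]:
  for z,rad in [(0,.034),(.03,.024)]:
    pts=np.array([proj(p,[X[0]+rad*np.cos(a),X[1]+rad*np.sin(a),z]) for a in np.linspace(0,6.3,80)])
    cv2.polylines(d,[((pts-[210,130]+.5)*6).astype(int)],True,sc,1)
# objective vertical model at grasp
G=T-.011*R[:,1]
for h,rad in [(.025,.021),(.0,.009)]:
    pts=np.array([proj(p,[G[0]+rad*np.cos(a),G[1]+rad*np.sin(a),T[2]-.0406+h]) for a in np.linspace(0,6.3,80)])
    cv2.polylines(d,[((pts-[210,130]+.5)*6).astype(int)],True,(255,0,0),1)
cv2.imwrite('pics/w11p.png',d)
```

```text
(no output)
```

View pics/w11p.png

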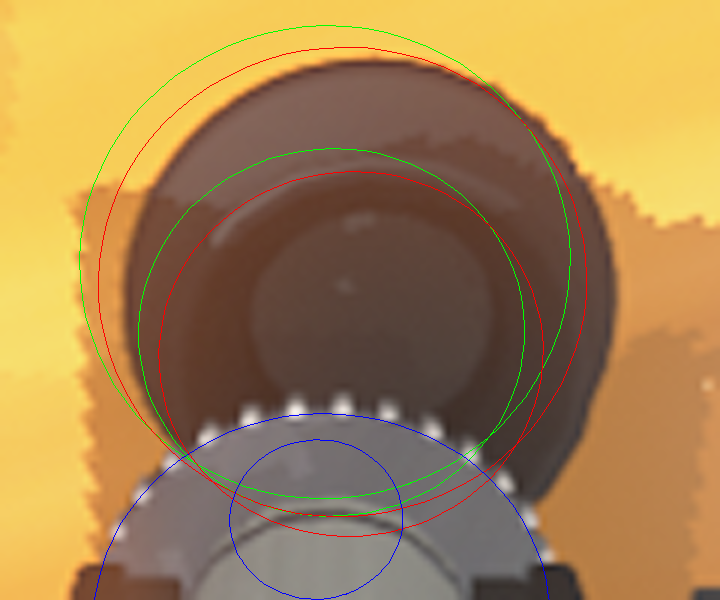

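Run:
```python
from h import *
s=read_state();T=s['position'];R=s['tcp_rot']; print(T)
im,p=snap('wrist','w12.png'); print(imaging.camera_params('wrist')['t'],p['t'],read_state()['position'])
d=cv2.resize(im[130:230,210:330],(720,600),interpolation=cv2.INTER_CUBIC)[:,:,::-1].copy()
for X,sc in [((.543,.104),(0,255,0)),((.541,.103),(0,0,255))]:
  for z,rad in [(0,.034),(.03,.024)]:
    pts=np.array([proj(p,[X[0]+rad*np.cos(a),X[1]+rad*np.sin(a),z]) for a in np.linspace(0,6.3,80)])
    cv2.polylines(d,[((pts-[210,130]+.5)*6).astype(int)],True,sc,1)
cv2.imwrite('pics/w12p.png',d)
```

```text
[0.54158482 0.09553516 0.11490976]
[-0.27846727 -0.45724877  0.11183342] [-0.27807716 -0.45640661  0.11243464] [0.54232843 0.09576665 0.11590869]
```

View pics/w12p.png

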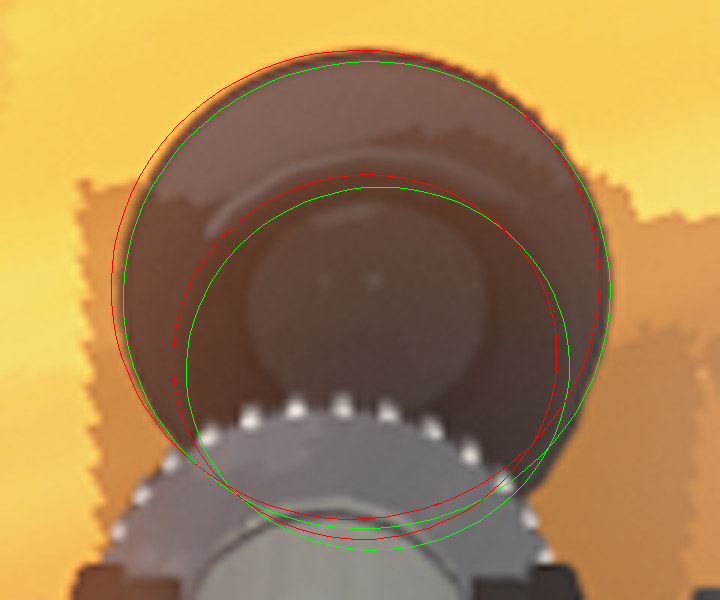

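Emit:
{"fn": "apply_moves", "kwargs": {
  "steps": [
    {"x": 1,"y": 8,"z": -12,"spin": 0},
    {"x": -1,"y": 0.5,"z": -12,"spin": 0},
    {"x": -0.5,"y": 0.3,"z": -10,"spin": 0}
  ]
}}

```text
time_s: 15.1
position: [0.5461, 0.1046, 0.0842]
tcp_rot: [[0.343, 0.089, -0.935], [0.939, 0.0, 0.345], [0.031, -0.996, -0.083]]
force: [0.1, 0.4, -0.7]
opening: 0.293
```

Run:
```python
from h import *
s=read_state();T=s['position'];R=s['tcp_rot']; print(T,s['force'],R[2])
im,p=snap('wrist','w13.png')
d=cv2.resize(im[130:250,200:340],(720,617),interpolation=cv2.INTER_CUBIC)[:600,:,::-1].copy()
k=720/140
for X,sc in [((.5418,.1042),(0,255,0))]:
  for z,rad in [(0,.034),(.03,.024)]:
    pts=np.array([proj(p,[X[0]+rad*np.cos(a),X[1]+rad*np.sin(a),z]) for a in np.linspace(0,6.3,80)])
    cv2.polylines(d,[((pts-[200,130]+.5)*k).astype(int)],True,sc,1)
G=T-.011*R[:,1]
for h,rad in [(.025,.021),(.0,.009)]:
    pts=np.array([proj(p,[G[0]+rad*np.cos(a),G[1]+rad*np.sin(a),T[2]-.0406+h]) for a in np.linspace(0,6.3,80)])
    cv2.polylines(d,[((pts-[200,130]+.5)*k).astype(int)],True,(255,0,0),1)
cv2.imwrite('pics/w13p.png',d)
im,p=snap('side','a13.png')
cv2.imwrite('pics/a13z.png',cv2.resize(im[150:230,180:280],None,fx=7,fy=7,interpolation=cv2.INTER_CUBIC)[:,:,::-1])
```

```text
[0.54607646 0.10456247 0.08418216] [ 0.12697517  0.39772725 -0.67467607] [ 0.03112194 -0.99603364 -0.08335709]
```

View pics/w13p.png

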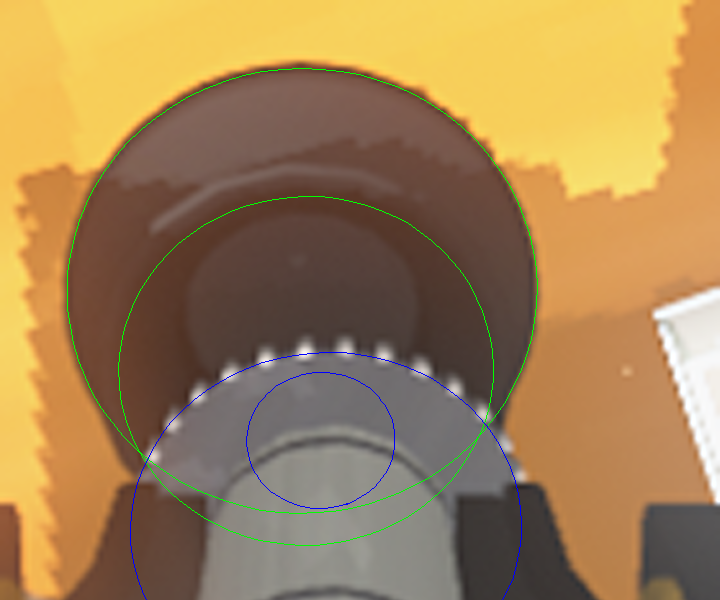

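View pics/a13z.png

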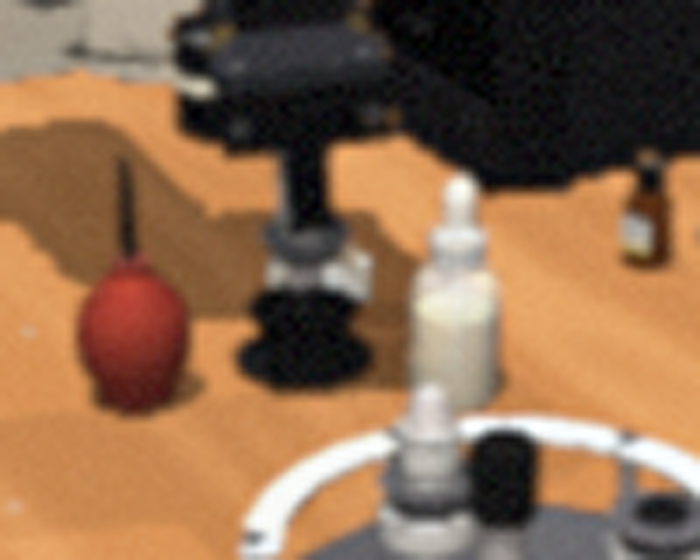

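Emit:
{"fn": "apply_moves", "kwargs": {
  "steps": [
    {"x": -3,"y": -0.5,"z": -6,"spin": 0},
    {"x": -1,"y": 0,"z": -6,"spin": 0}
  ]
}}

```text
time_s: 15.4
position: [0.541, 0.1041, 0.0709]
tcp_rot: [[0.343, 0.086, -0.935], [0.939, 0.001, 0.344], [0.03, -0.996, -0.081]]
force: [-0.9, 0.3, -0.8]
opening: 0.289
```

Emit:
{"fn": "apply_moves", "kwargs": {
  "steps": [
    {"x": -1,"y": 0,"z": -5,"spin": 0},
    {"x": -0.8,"y": 0,"z": -4,"spin": 0}
  ]
}}

```text
time_s: 15.6
position: [0.5387, 0.1041, 0.0609]
tcp_rot: [[0.343, 0.086, -0.935], [0.939, 0.001, 0.344], [0.03, -0.996, -0.081]]
force: [-0.1, 0.1, 0.2]
opening: 0.292
```

Emit:
{"fn": "apply_moves", "kwargs": {
  "steps": [
    {"x": 4.5,"y": -0.5,"z": 0,"spin": 0},
    {"x": 0,"y": 0,"z": -2,"spin": 0}
  ]
}}

```text
time_s: 15.8
position: [0.5434, 0.1035, 0.0584]
tcp_rot: [[0.343, 0.086, -0.935], [0.939, 0.0, 0.344], [0.03, -0.996, -0.08]]
force: [0.7, 0.5, -0.4]
opening: 0.292
```

Emit:
{"fn": "apply_moves", "kwargs": {
  "steps": [
    {"x": 0,"y": 0,"z": -3,"spin": 0},
    {"x": 0,"y": 0,"z": -2,"spin": 0}
  ]
}}

```text
time_s: 16.0
position: [0.544, 0.1034, 0.0533]
tcp_rot: [[0.343, 0.087, -0.935], [0.939, 0.0, 0.344], [0.03, -0.996, -0.081]]
force: [0.3, -0.7, -1.3]
opening: 0.29
```

Emit:
{"fn": "apply_moves", "kwargs": {
  "steps": [
    {"x": -0.5,"y": 0.3,"z": -2,"spin": 0},
    {"x": -0.3,"y": 0.3,"z": -1.5,"spin": 0}
  ]
}}

```text
time_s: 16.2
position: [0.5433, 0.104, 0.0495]
tcp_rot: [[0.343, 0.087, -0.935], [0.939, 0.0, 0.345], [0.03, -0.996, -0.081]]
force: [-0.1, -0.0, -0.3]
opening: 0.288
```

Emit:
{"fn": "apply_moves", "kwargs": {
  "steps": [
    {"x": -0.3,"y": 0,"z": -1.5,"spin": 0},
    {"x": 0,"y": 0,"z": -1,"spin": 0}
  ]
}}

```text
time_s: 16.4
position: [0.5428, 0.1041, 0.0468]
tcp_rot: [[0.343, 0.087, -0.935], [0.939, 0.0, 0.344], [0.03, -0.996, -0.081]]
force: [0.0, -1.5, -1.2]
opening: 0.295
```

Emit:
{"fn": "apply_moves", "kwargs": {
  "steps": [
    {"x": 0,"y": 0,"z": -1,"spin": 0},
    {"x": 0,"y": 0,"z": -1,"spin": 0}
  ]
}}

```text
time_s: 16.6
position: [0.5433, 0.104, 0.0461]
tcp_rot: [[0.343, 0.088, -0.935], [0.939, 0.0, 0.344], [0.031, -0.996, -0.083]]
force: [-2.1, 0.1, 12.3]
opening: 0.289
```

Emit:
{"fn": "apply_moves", "kwargs": {
  "steps": [
    {"x": 0,"y": 0,"z": 0,"spin": 0},
    {"x": 0,"y": 0,"z": 0,"spin": 0},
    {"x": 0,"y": 0,"z": 0,"spin": 0}
  ],
  "grip": 42
}}

```text
time_s: 16.9
position: [0.5439, 0.104, 0.047]
tcp_rot: [[0.342, 0.09, -0.935], [0.939, 0.0, 0.344], [0.031, -0.996, -0.085]]
force: [-0.1, 0.5, 0.1]
opening: 0.449
```

Run:
```python
from h import *
s=read_state(); print(s['position'],s['force'])
im,p=snap('wrist','w14.png')
im,p=snap('side','a14.png')
cv2.imwrite('pics/a14z.png',cv2.resize(im[130:230,180:280],None,fx=6,fy=6,interpolation=cv2.INTER_CUBIC)[:,:,::-1])
```

```text
[0.54393744 0.10403965 0.04701585] [-0.09425437  0.47825587  0.10462936]
```

View pics/w14.png

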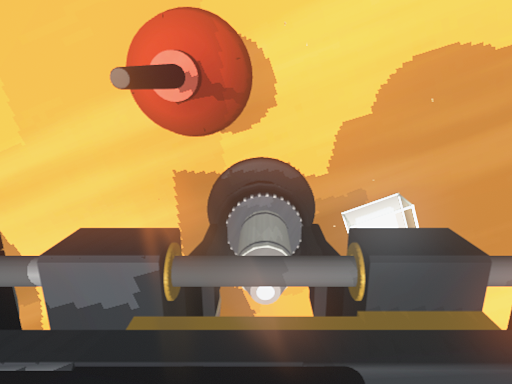

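View pics/a14z.png

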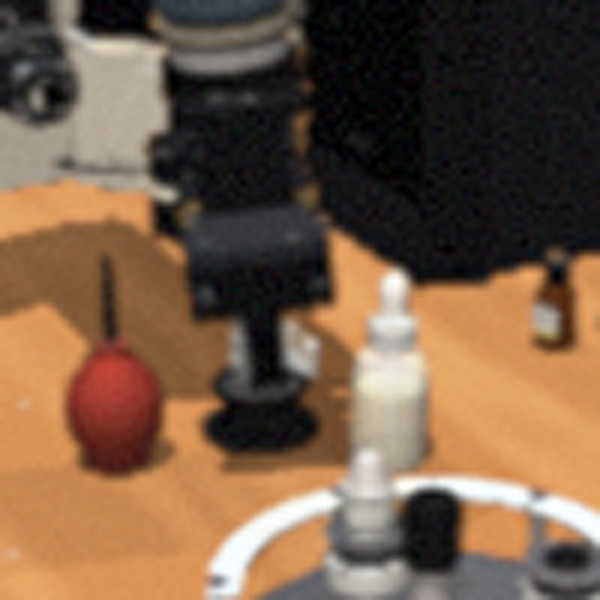

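Emit:
{"fn": "apply_moves", "kwargs": {
  "steps": [
    {"x": 0,"y": 0,"z": 10,"spin": 0},
    {"x": 0,"y": 0,"z": 20,"spin": 0},
    {"x": 0,"y": 0,"z": 35,"spin": 0},
    {"x": 0,"y": 0,"z": 45,"spin": 0},
    {"x": 0,"y": 0,"z": 40,"spin": 0},
    {"x": 35,"y": -12,"z": 20,"spin": 0},
    {"x": 35,"y": -12,"z": 0,"spin": 0},
    {"x": 0,"y": 0,"z": 0,"spin": 0}
  ]
}}

```text
time_s: 17.8
position: [0.6123, 0.0799, 0.2285]
tcp_rot: [[0.341, 0.09, -0.936], [0.94, -0.0, 0.343], [0.031, -0.996, -0.084]]
force: [-0.7, 0.6, 0.1]
opening: 0.48
```

Run:
```python
from h import *
s=read_state(); print(s['position'],s['force'])
im,p=snap('wrist','w15.png')
d=im[:,:,::-1].copy()
for z,rad,dz in [(0,.034,0),(.03,.021,0),(.086,.006,0)]:
    X=(.5418,.1042)
    pts=np.array([proj(p,[X[0]+rad*np.cos(a),X[1]+rad*np.sin(a),z]) for a in np.linspace(0,6.3,80)])
    cv2.polylines(d,[(pts+.5).astype(int)],True,(0,255,0),1)
cv2.imwrite('pics/w15o.png',cv2.resize(d[:220,150:400],None,fx=2.7,fy=2.7))
im,p=snap('side','a15.png')
cv2.imwrite('pics/a15z.png',cv2.resize(im[140:270,170:310],None,fx=5,fy=4.6,interpolation=cv2.INTER_CUBIC)[:,:,::-1])
```

```text
[0.6123176  0.07988724 0.2285082 ] [-0.70356734  0.55331999  0.12638196]
```

View pics/w15o.png

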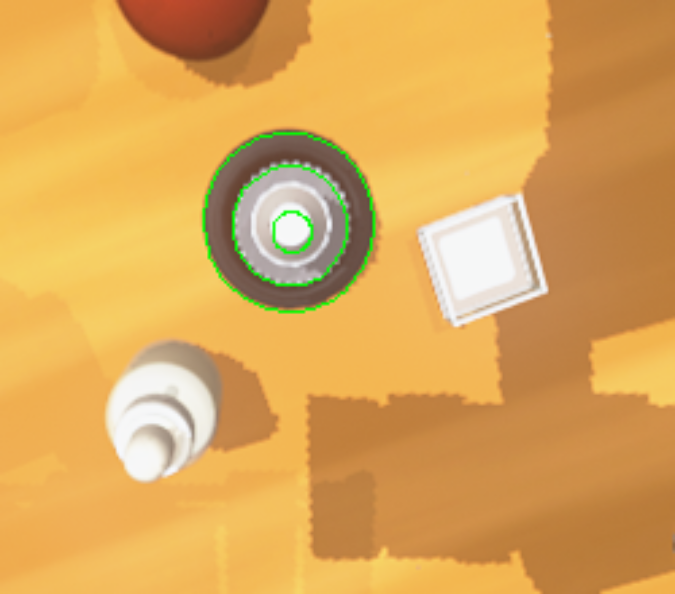

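View pics/a15z.png

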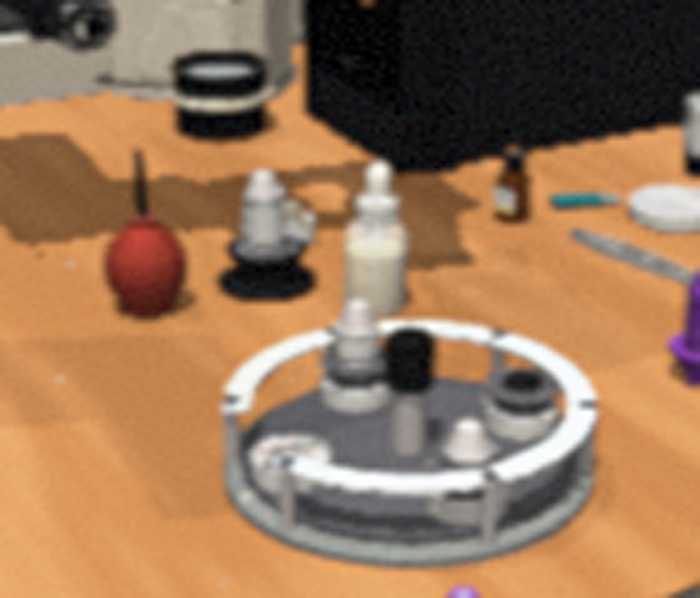

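The picture shows the objective upright in the pot. The nose, collar and foot all lie on the predicted circles, the neighbours have not moved, and the other three parts are still in the turret. I'm handing the job in now.

```bash
python3 -c "
from rig import job; print(job.hand_in())"
```

```text
the job is handed in; nothing more can be done
None
```

The long objective is standing in the pot and the job is handed in at about 18 s of the 72 s allowed; hand-in gave no verdict.

- **Turret:** I turned it 137° clockwise by the knob. A wrist picture then showed the long objective centred in the gap to within about 1°.
- **Unscrewing:** I turned the objective about 123° anticlockwise and lifted it out. It came up with no more than about 2 N on the wrist.
- **Placing:** I lowered it into the pot in small steps. The last reading before I let go was 12 N at the wrist, with the tool at the height expected for fully home.

**Last checks:** After letting go, the wrist view showed the nose, collar and pot foot on the circles predicted for an upright, seated objective (z taken from the model, not measured separately). The blower, bottle and box were upright with no visible shift from the starting pictures. The middle and short objectives and the plug were still in the turret, and the gripper was clear and touching nothing.

**What disagreed:**
- My first pot fit, from the wrist camera, was 5–6 mm off because I used a camera pose read after the picture was taken. I redid the fit before lowering.
- The tool drifted to about 5° of tilt over the run. The objective itself still stood upright.

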